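Jog the leaf mill by its bayonet lid

ROBOT

A 6-joint arm with a two-finger parallel gripper is mounted at the origin on the work surface. World frame = base frame: x ahead of the robot, y to its left, z up, the work surface at z = 0. Lengths are in m, angles in degrees, forces in N, time in s.
With the tool pointing down it reaches from about 0.375 to 0.9 m from the base axis. Payload 3.1 kg.
Tool frame: the origin (TCP) lies at the very end of the fingers, on their centre line; the grasp point (between the pads) lies 19 mm behind it; z points along the fingers, y is the line along which they close (so a half turn about z gives the same grasp; the last joint's range is limited). The gripper opens to 87 mm and grips with 3 to 60 N. Pads are 19 mm wide; open, the fingers measure 117 mm over their backs; the gripper's body (75 mm by 190 mm) begins 51 mm behind the grasp point.
Start: joints at [61.908, 30.224, 82.088, -0, 67.689, -10.227], TCP at [0.192, 0.595, 0.223] pointing down, gripper open.
Joint ranges: [-176.69, 176.69], [-43.24, 126.21], [12.49, 139.97], [-82, 262], [0, 151.66], [-163.58, 163.58]. Speed limits (degrees/s): [159.86, 159.86, 180, 180, 180, 180].

INTERFACE

Orientations are given as a 3x3 rotation matrix whose columns are the frame's x, y, z axes.
In Python, from rig import bot, imaging gives the robot as it stands.
- The arm moves only by the tool drive_tool, never from a script. Its argument "deltas" is text: rows parted by semicolons, each of 5 numbers parted by spaces: the finger opening in mm, from 0 to 87, then the shift along the world's x, y, z in mm, then the turn about the world's z in rad. In form: jaw dx dy dz twist; .... A call has 1 to 12 rows; each row is the pose to reach, as a shift and turn from the pose commanded when the call began; what a row does not reach only later rows make up. A row lasts 1/10 s, in which the tool goes at most 50 mm and 8.59 degrees, less where a joint would pass 70% of its speed; a pose out of reach is approached as far as the arm can. A call with a gripper value outside its range is refused whole. The fingers move at their own pace and stop on an object; the grip force is fixed at half the most. Time passes only in rows, so rows that repeat a pose let the fingers close. It gives the time, the measured TCP pose, the force, the opening and the grip force at its end, in the units of the state.
- bot.read_state(): the state, without advancing time (a new reading comes with each control period).
- imaging.capture(name): name is "scene" or "top"; returns the picture (480x640x3 uint8, red, green, blue); there is no depth.
- imaging.camera_model(name): a dict with "fx", "fy", "cx", "cy" (pixels), "T" (4x4, takes a point from camera to world coordinates). Camera axes: x right, y down, z forward; pixel columns grow to the right and rows downward; lengths in m; the calibration is good to about 2 mm. A picture is of the moment at which its call begins. camera_model takes no time and is no camera call.
- bot.hand_in(): hands the job in; it is judged then, once.
The state is a dict: "time_s": time; "joint_positions": joint angles; "qvel": joint speeds; "tau": joint torques, N m; "position": TCP position; "tcp_rot": TCP orientation; "force": force on the tool from outside, world axes, zero at the start; "moment": the same for the moment, N m; "opening": opening from 0.0 (shut) to 1.0 (fully open); "grasp_force": force on a finger pad.
Only numpy, scipy, OpenCV 4.12 (cv2) and the standard library are available. Lean on these libraries where they do the work, as an engineer would, in place of code of your own. Each camera call takes 0.05 s, during which the arm holds its last target. There are 200 camera calls.

TASK

The leaf mill on the cigar roller's table has just been cleaned and wants a short test run on jog. First turn its knurled cut sleeve to setting 3, then set the lid into the collar with its lugs down through the two mouths and twist it clockwise half way to the lock, where the mill jogs, never so far that it clicks into the lock. The lid's spring pushes back, so finish while still holding the lid down and twisted on jog, and leave the other things on the table where they are.

Things in the scene. Friction and masses are not known exactly. Their poses are not given: they have to be found in the camera images.
- mill: The leaf mill, fixed to the table: grey painted housing 130 mm (its x) by 227 mm (y), deck 92 mm above the table; origin under its centre, z up. On the deck: a steel bayonet collar at y = -50 mm over an open round chamber with a blade, and an upright knurled cut sleeve at y = +60 mm. Collar and sleeve axes are vertical, 110 mm apart.
- collar (a point): Centre of the collar's top face, 16 mm above the deck, 108 above the table; axes are the mill's. Collar: 98 mm outside; lip 5 mm thick, bore 75 mm, cut by two mouths about 15 mm wide, on the +x and -x sides, for the lid's lugs. The lid's disc rests on this face with its lugs under the lip (2 mm play upward); from there it turns clockwise only, seen from above.
- jog_mark (a point): One of two raised ribs on the collar's outside that mark jog: 0.61 rad (35 degrees) clockwise from the middle of the +x mouth, 53 mm from the axis, 5 mm below the collar's top. The other is opposite. Pairs of ribs mark the lock at 1.22 rad (70 degrees). The lid's lugs and bar ends point at these ribs on jog and in the lock.
- jog_ring (a joint): Sprung ring in the collar that the lid's lugs push; rad, 0 at rest, growing clockwise from above; reads about the lid's turn from the mouths less 0.13. Jog is 0.48. It stiffens from 0.8 and past 0.93 clicks over to the lock at about 1.07. Turning takes about 0.07 N m on jog, 0.3 to click, plus friction from weight on the lid. Let go on jog, it springs back.
- sleeve_grip (a point): On the cut sleeve's axis at the height to grip: 26 mm above the deck (118 above the table), 15 mm below the sleeve's top. Sleeve: upright knurled steel, 34 mm diameter, 38 high, aluminium pointer line over its top edge and side; a fixed spindle stands 4 mm above it. A ring below (78 mm diameter) shows settings 1 to 4 as rows of 1 to 4 pips, on the mill's -x side.
- cut_sleeve (a joint): Turn of the cut sleeve in rad, growing clockwise seen from above: setting 1 at 0, 2 at 0.6, 3 at 1.2, 4 at 1.8, with a click detent at each that draws it in when let go (peak about 0.14 N m). Stops just beyond 1 and 4.
- lid_grip (a point): In the lid's grip bar, on the lid's axis, at the height to grip: 43 mm above the lid's underside, 23 above its disc, 9 below the bar's top. The lid is loose, 0.13 to 0.21 kg, upright on the table: cast aluminium disc 94 mm diameter, 7 mm thick; black bar on top 54 mm long (x), 16 thick (y), 32 high. Seated in the collar this point is 30 mm above collar.
- lid_lug (a point): Tip of the lid's +x lug, 42 mm from its axis, 3 mm above its underside. Below the disc is a spigot, 72 mm diameter, 13 mm deep, with two lugs at its foot, 9 mm wide and 6 mm high, at +x and -x, in line with the bar. The lid is the same after a half turn.
- cigar_mould: Wooden cigar mould with cigars in its grooves, 115 x 240 mm, about 41 mm high, origin under its centre. Leave alone.
- ring_gauge: Flat wooden ring gauge with five holes, 60 x 180 x 8 mm, origin under its centre. Leave alone.
- glue_jar: Closed amber glass glue jar, 56 mm diameter, 75 mm high, origin under its centre. Leave alone.
- saucer: White saucer, 100 mm diameter, 18 mm high, origin under its centre. Leave alone.
Mind the look-alikes: they are no part of the job. Of the things that look like the part that bears lid_grip, take the one that is farthest to the robot's right at the start.

How it is judged:
By the outcome, as a careful person would: the job done as asked, in the order asked, and still so for the second after the job is handed in, while the arm keeps its last pose, push and grip.
It also fails if it takes over 64 s, if anything falls off the work surface, if the arm or the gripper's body presses on something with over 40 N, if the wrist force passes 120 N, or if a joint passes its speed limit or range.

## Working session

There is one attempt and no reset: what is moved stays moved. The work goes in short steps, Python scripts to look and compute and a tool call to move; the robot and the scene stay as the last step left them, time stands still between calls to the robot, and variables do not carry over. Pictures are saved under pics/ and viewed, at most 10 in all, crops included, and the job is handed in when it is done.

Besides the shell and the picture viewer there is one more tool, called after "Request:" by a JSON object that holds its "op" and its "data". drive_tool: Moves the arm, as the interface text tells. Its arguments: {"type":"object","properties":{"deltas":{"type":"string"}},"required":["deltas"]}

```bash
mkdir -p pics; python3 - <<'E'
from rig import bot, imaging
import cv2,json
for n in("scene","top"):
    cv2.imwrite(f"pics/{n}0.png",imaging.capture(n)[:,:,::-1])
    m=imaging.camera_model(n);print(n,m["fx"],m["fy"],m["cx"],m["cy"]);print(m["T"])
s=bot.read_state();print(s["time_s"],s["position"],s["tcp_rot"],s["force"],s["opening"])
E
```

```text
scene 524.3464760076731 524.3464760076731 316.01032623375875 233.30029231244592
[[ 0.88904739  0.37536571 -0.26209794  0.86829609]
 [ 0.45777759 -0.72153905  0.51944305 -0.73004445]
 [ 0.00586721 -0.58179205 -0.81331641  1.09249923]
 [ 0.          0.          0.          1.        ]]
top 490.03593336453906 490.03593336453906 322.1659938085618 235.9653032197956
[[ 0.02577777 -0.99154018  0.12721472  0.38440564]
 [-0.99964635 -0.02473605  0.0097619  -0.10708402]
 [-0.00653252 -0.12742137 -0.99182716  1.35995601]
 [ 0.          0.          0.          1.        ]]
0.1 [0.19139558 0.59429575 0.22167702] [[-9.51785783e-01  3.06762158e-01 -8.95709486e-04]
 [ 3.06763287e-01  9.51784325e-01 -1.69843986e-03]
 [ 3.31505171e-04 -1.89132170e-03 -9.99998157e-01]] [-0.66239496 -1.38446587 -0.93314355] 1.0009346724921966
```

View pics/scene0.png

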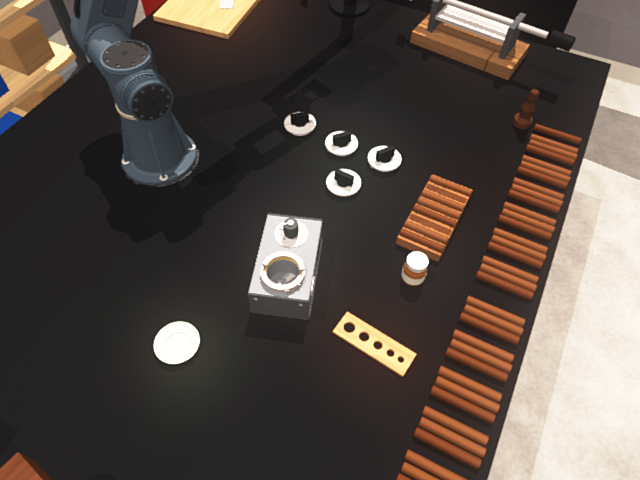

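View pics/top0.png

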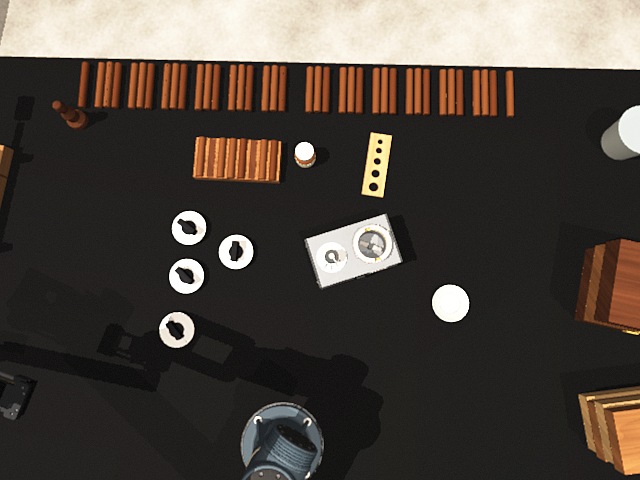

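The top view shows four lid look-alikes, at (189,228), (235,252), (186,276) and (176,330). The robot's right is -y, which is larger columns, so I want the lid at (235,252). The mill's sleeve is near (332,257) and its collar near (373,244). Next I'll take close crops.

```bash
python3 - <<'E'
import cv2,numpy as np
t=cv2.imread("pics/top0.png");s=cv2.imread("pics/scene0.png")
r=lambda im,x,y,w,h,k:cv2.resize(im[y:y+h,x:x+w],None,fx=k,fy=k,interpolation=cv2.INTER_CUBIC)
cv2.imwrite("pics/c1.png",r(t,300,205,110,90,7))
a=r(t,205,222,60,60,6.5);b=r(s,320,160,60,60,6.5)
cv2.imwrite("pics/c2.png",np.hstack([a,b]))
cv2.imwrite("pics/c3.png",r(s,245,205,85,65,9))
E
```

```text
(no output)
```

View pics/c1.png

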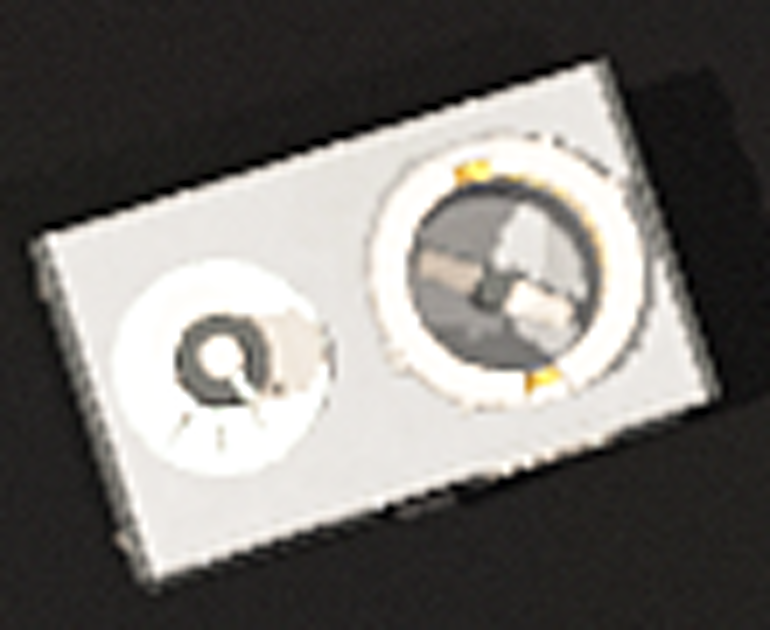

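View pics/c2.png

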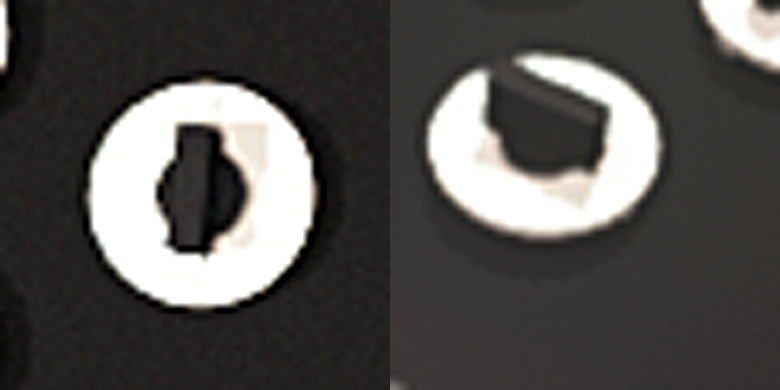

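View pics/c3.png

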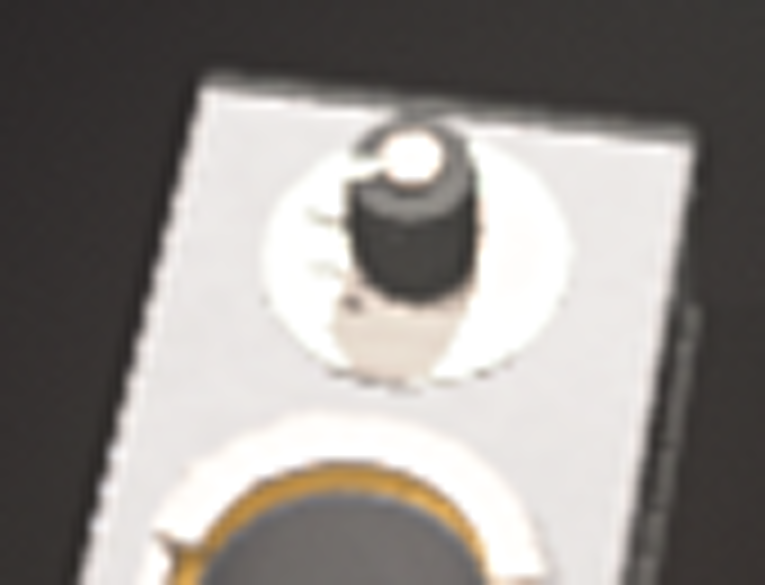

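The crops show:
- **Sleeve:** the pointer in c1 runs from (222,357) to (258,415), onto the 2-pip row. Setting 3 is therefore +0.6 rad clockwise.
- **Collar:** the centre is near (507,272), with mouths at the top and bottom, in line with the mill's x axis.
- **Lid:** this is the right one. Its bar runs close to world x.

Next I'll compute the poses.

```bash
cat >h.py <<'E'
import numpy as np
from rig import bot,imaging
from scipy.optimize import least_squares
M={n:imaging.camera_model(n) for n in("scene","top")}
def proj(n,p):
    m=M[n];T=m["T"];q=(np.atleast_2d(p)-T[:3,3])@T[:3,:3]
    return np.c_[m["fx"]*q[:,0]/q[:,2]+m["cx"],m["fy"]*q[:,1]/q[:,2]+m["cy"]]
def fit(obs,x0):  # obs: (cam, local point, pixel); x0: x,y,yaw
    def P(x,l):
        c,s=np.cos(x[2]),np.sin(x[2]);return [x[0]+c*l[0]-s*l[1],x[1]+s*l[0]+c*l[1],l[2]]
    f=lambda x:np.concatenate([proj(c,P(x,l))[0]-u for c,l,u in obs])
    r=least_squares(f,x0,loss="soft_l1");return r.x,f(r.x).reshape(-1,2)
def px(X,Y,x,y,k):return np.array([x+(X+.5)/k-.5,y+(Y+.5)/k-.5])
E
python3 - <<'E'
from h import *
np.set_printoptions(precision=4,suppress=True)
T=lambda X,Y:px(X,Y,300,205,7)
S=lambda X,Y:px(X,Y,245,205,9)
D=.092
o=[("top",(.065,.1135,D),T(45,235)),("top",(.065,-.1135,D),T(603,62)),("top",(-.065,-.1135,D),T(715,395)),("top",(-.065,.1135,D),T(152,580)),
("top",(0,-.05,.108),T(507,272)),("top",(0,.06,.137),T(222,357)),
("scene",(-.065,.1135,D),S(202,88)),("scene",(.065,.1135,D),S(692,138)),("scene",(0,.06,.137),S(412,156))]
for sel in(o,o[:6],o[6:]):
    x,r=fit(sel,[.45,-.15,.3]);print(x,np.degrees(x[2]));print(r.tolist() if sel is o else "")
    c,s=np.cos(x[2]),np.sin(x[2])
    print("collar",x[0]+s*.05,x[1]-c*.05,"sleeve",x[0]-s*.06,x[1]+c*.06)
l=[("top",(0,0,.019),px(202,195,205,222,6.5)),("scene",(0,0,.019),px(153.5,145,320,160,6.5)),
("top",(.027,0,.052),px(200,127,205,222,6.5)),("top",(-.027,0,.052),px(189,250,205,222,6.5))]
for sel in(l,[l[0]],[l[1]]):print("lid",fit(sel,[.4,.1,0])[0])
s=bot.read_state();print(s["position"])
E
```

```text
[ 0.5129 -0.1769  0.331 ] 18.967114381742245
[[-1.618478832501637, 1.0291249036646946], [1.3357910837680151, -0.1495557058778445], [1.2450697060144762, -0.5262210220671477], [-1.9548589164863301, -0.4596359888482766], [0.3765096228855782, -0.09598840332125746], [0.42698602977515066, -0.38740805456498606], [0.6545660514435099, -1.575534037510181], [-0.41541643718778687, -0.7534790380526601], [-0.6035935961324412, 0.4746547466455411]]
collar 0.529125407671061 -0.22421636381517213 sleeve 0.49337261269977417 -0.12018878260835408
[ 0.5124 -0.1764  0.3321] 19.03053186213937

collar 0.5287356411763711 -0.2236195896902794 sleeve 0.4928677258419667 -0.11963164495838269
[ 0.5164 -0.178   0.3551] 20.34649333574432

collar 0.533784617630171 -0.22483608374653724 sleeve 0.4955379918172724 -0.12169930265497844
lid [ 0.5076  0.1411 -0.0389]
lid [0.5072 0.1429 0.    ]
lid [0.5093 0.1418 0.    ]
[0.1914 0.5943 0.2217]
```

Request:
{"op": "drive_tool", "data": {"deltas": "60 20 -45 0 0;60 38 -90 0 0;60 57 -135 0 0;60 76 -180 0 0;60 95 -225 0 0;60 114 -270 0 0;60 133 -315 0 0;60 152 -360 0 0;60 171 -405 0 0;60 189 -450 0 0;60 208 -495 0 0;60 227 -540 0 0"}}

```text
time_s: 1.3
position: [0.4189, 0.0529, 0.2225]
tcp_rot: [[-0.952, 0.307, -0.0], [0.307, 0.952, 0.0], [0.0, 0.0, -1.0]]
force: [1.4, -0.0, -0.0]
opening: 0.691
grasp_force: 0.0
```

Request:
{"op": "drive_tool", "data": {"deltas": "60 18 -45 0 0;60 37 -90 0 0;60 56 -135 0 0;60 74 -175 0 0;60 74 -175 -20 0;60 74 -175 -40 0;60 74 -175 -40 0;60 74 -175 -40 0;60 74 -175 -40 0"}}

```text
time_s: 2.2
position: [0.4932, -0.1201, 0.1834]
tcp_rot: [[-0.952, 0.306, 0.001], [0.306, 0.952, -0.001], [-0.002, -0.0, -1.0]]
force: [0.8, -0.0, 0.7]
opening: 0.693
grasp_force: 0.0
```

```bash
python3 - <<'E'
from h import *
import cv2
a=imaging.capture("scene")[:,:,::-1];b=imaging.capture("top")[:,:,::-1]
r=lambda im,x,y,w,h,k:cv2.resize(im[y:y+h,x:x+w],None,fx=k,fy=k,interpolation=cv2.INTER_CUBIC)
cv2.imwrite("pics/d1.png",np.hstack([r(a,225,150,110,110,3.6),r(b,290,190,110,110,3.6)]))
p=bot.read_state()["position"];print(p,proj("scene",p),proj("top",p))
E
```

```text
[ 0.49330701 -0.12006819  0.18357202] [[288.99192913 209.64741322]] [[331.909276  253.4985314]]
```

View pics/d1.png

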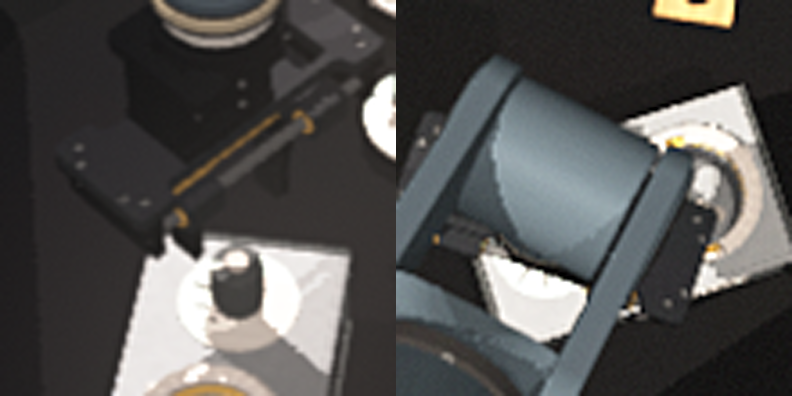

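The image shows the open fingers above and either side of the sleeve, and the projection puts the TCP over it. I'll go down and grip.

Request:
{"op": "drive_tool", "data": {"deltas": "60 0 0 -25 0;60 0 0 -50 0;60 0 0 -70 0;60 0 0 -84 0;60 0 0 -84 0;25 0 0 -84 0;25 0 0 -84 0;25 0 0 -84 0;25 0 0 -84 0;25 0 0 -84 0;25 0 0 -84 0"}}

```text
time_s: 3.4
position: [0.4938, -0.1179, 0.0994]
tcp_rot: [[-0.951, 0.309, 0.003], [0.309, 0.951, 0.003], [-0.002, 0.004, -1.0]]
force: [3.6, 9.1, 3.2]
opening: 0.385
grasp_force: 30.0
```

Request:
{"op": "drive_tool", "data": {"deltas": "25 0.7 2.2 0 0;25 0.7 2.2 0 -0.1;25 0.7 2.2 0 -0.2;25 0.7 2.2 0 -0.3;25 0.7 2.2 0 -0.4;25 0.7 2.2 0 -0.5;25 0.7 2.2 0 -0.6;25 0.7 2.2 0 -0.62;25 0.7 2.2 0 -0.62;25 0.7 2.2 0 -0.62"}}

```text
time_s: 4.4
position: [0.4942, -0.1175, 0.0994]
tcp_rot: [[-0.597, 0.802, 0.002], [0.802, 0.597, 0.0], [-0.001, 0.002, -1.0]]
force: [1.3, 5.2, 5.4]
opening: 0.382
grasp_force: 30.0
```

```bash
python3 - <<'E'
from h import *
s=bot.read_state();print(s["position"],s["force"],s["moment"],np.degrees(np.arctan2(s["tcp_rot"][1][1],s["tcp_rot"][0][1])))
E
```

```text
[ 0.49417324 -0.11754546  0.09937374] [1.2638156  5.20689651 5.41452623] [ 0.76908019 -0.26307693  0.05885223] 36.67489114589651
```

Request:
{"op": "drive_tool", "data": {"deltas": "60 0 0 0 0;60 0 0 0 0;60 0 0 0 0;60 0 0 30 0;60 0 0 70 0;60 0 0 110 0.1;60 3 45 110 0.25;60 6 90 110 0.4;60 9 135 110 0.54;60 12 180 110 0.68;60 14 225 110 0.8;60 14 258 110 0.89"}}

```text
time_s: 5.6
position: [0.5071, 0.1422, 0.2083]
tcp_rot: [[-0.999, 0.036, -0.0], [0.036, 0.999, -0.0], [0.0, -0.0, -1.0]]
force: [0.0, -1.0, 0.5]
opening: 0.686
grasp_force: 0.0
```

Request:
{"op": "drive_tool", "data": {"deltas": "60 0 0 0 0;60 0 0 0 0;60 0 0 0 0"}}

```text
time_s: 5.9
position: [0.5073, 0.139, 0.2083]
tcp_rot: [[-0.999, 0.043, -0.001], [0.043, 0.999, -0.001], [0.001, -0.001, -1.0]]
force: [-0.0, 0.1, -0.1]
opening: 0.691
grasp_force: 0.0
```

```bash
python3 - <<'E'
from h import *
import cv2
a=imaging.capture("scene")[:,:,::-1];b=imaging.capture("top")[:,:,::-1]
cv2.imwrite("pics/e_s.png",a);cv2.imwrite("pics/e_t.png",b)
r=lambda im,x,y,w,h,k:cv2.resize(im[y:y+h,x:x+w],None,fx=k,fy=k,interpolation=cv2.INTER_CUBIC)
cv2.imwrite("pics/e1.png",np.hstack([r(a,245,205,80,90,5),r(b,300,205,80,90,5)]))
s=bot.read_state();print(s["time_s"],s["position"],s["tcp_rot"])
E
```

```text
6.0 [0.5074604  0.13864991 0.20841758] [[-9.99028303e-01  4.40713396e-02 -4.07870179e-04]
 [ 4.40715098e-02  9.99028291e-01 -4.18251606e-04]
 [ 3.89040940e-04 -4.35820647e-04 -9.99999829e-01]]
```

View pics/e1.png

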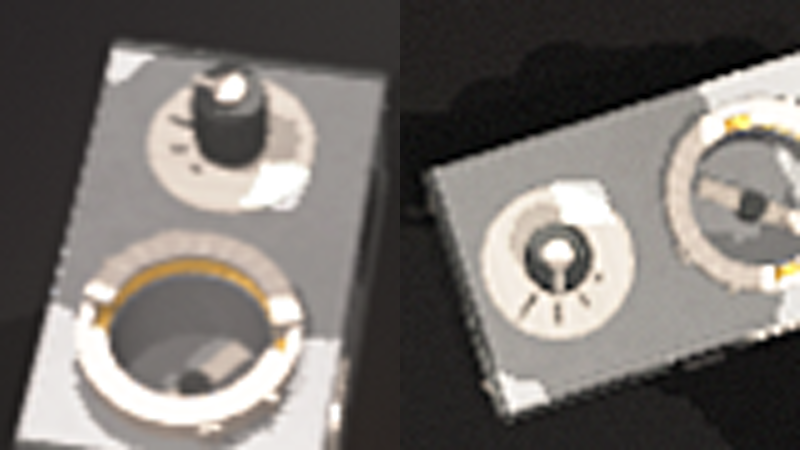

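The pointer (right crop, (560,250) to (560,290)) now sits on the 3-pip row at (558,313), so setting 3 is done. I'll refine the lid and collar positions to sub-pixel with masks.

```bash
cat > m.py <<'E'
from h import *
import cv2
np.set_printoptions(precision=4,suppress=True)
def hull(im,x,y,w,h,th):
    g=cv2.cvtColor(im,cv2.COLOR_BGR2GRAY)[y:y+h,x:x+w];k=8
    g=cv2.resize(g,None,fx=k,fy=k,interpolation=cv2.INTER_CUBIC)
    cs,_=cv2.findContours((g>th).astype(np.uint8),0,1);c=max(cs,key=cv2.contourArea)
    return (cv2.convexHull(c)[:,0]+.5)/k-.5+[x,y]
def mom(p):
    m=cv2.moments(p.astype(np.float32));return np.array([m["m10"]/m["m00"],m["m01"]/m["m00"]]),m["m00"],.5*np.arctan2(2*m["mu11"],m["mu20"]-m["mu02"])
def ph(n,P):return cv2.convexHull(proj(n,P).astype(np.float32))[:,0]
E
python3 - <<'E'
from m import *
t=cv2.imread("pics/top0.png");s=cv2.imread("pics/scene0.png")
a=np.linspace(0,2*np.pi,72);C=np.c_[np.cos(a),np.sin(a)]*.047
disc=np.vstack([np.c_[C,0*a+z] for z in(.013,.020)])
for th in(70,110,150):
  for n,im,b in(("top",t,(210,228,50,50)),("scene",s,(322,165,44,36))):
    c,A,_=mom(hull(im,*b,th))
    f=lambda x:mom(ph(n,disc+[x[0],x[1],0]))[0]-c
    r=least_squares(f,[.508,.142],diff_step=1e-3).x;print(th,n,"lid",r,A,mom(ph(n,disc+[*r,0]))[1])
D=np.array([[.065,.1135],[.065,-.1135],[-.065,-.1135],[-.065,.1135]])
for th in(90,120,150):
    c,A,an=mom(hull(t,295,205,120,90,th))
    def f(x):
        R=np.array([[np.cos(x[2]),-np.sin(x[2])],[np.sin(x[2]),np.cos(x[2])]])
        m=mom(ph("top",np.c_[D@R.T+x[:2],np.full(4,.092)]));return [*(m[0]-c),100*(m[2]-an)]
    x=least_squares(f,[.513,-.177,.33],diff_step=1e-3).x
    print(th,"mill",x,"collar",x[0]+.05*np.sin(x[2]),x[1]-.05*np.cos(x[2]),"sleeve",x[0]-.06*np.sin(x[2]),x[1]+.06*np.cos(x[2]),A)
E
```

```text
70 top lid [0.5079 0.1435] 984.2421875 925.6974218735704
70 scene lid [0.5083 0.1444] 836.7421875 770.1668432673905
110 top lid [0.5079 0.1435] 963.125 925.7031864100136
110 scene lid [0.5082 0.1444] 798.390625 770.1172496052459
150 top lid [0.5079 0.1435] 943.8671875 925.6998964912491
150 scene lid [0.5082 0.1445] 770.4765625 770.0442430868279
90 mill [ 0.511  -0.1751  0.3317] collar 0.5272873551883409 -0.22237023447288382 sleeve 0.4914670341236007 -0.11836588553102982 4621.1875
120 mill [ 0.5111 -0.1751  0.3315] collar 0.5273828316022303 -0.22238268478239798 sleeve 0.4915775101848901 -0.11837317099543251 4547.78125
150 mill [ 0.5116 -0.1763  0.3283] collar 0.5276967199740393 -0.22358774659009525 sleeve 0.49222994304608425 -0.1194623042892691 4381.625
```

Request:
{"op": "drive_tool", "data": {"deltas": "60 0.6 5.5 -40 0;60 0.6 5.5 -80 0;60 0.6 5.5 -120 0;60 0.6 5.5 -150 0;60 0.6 5.5 -170 0;60 0.6 5.5 -184 0;60 0.6 5.5 -184 0;5 0.6 5.5 -184 0;5 0.6 5.5 -184 0;5 0.6 5.5 -184 0;5 0.6 5.5 -184 0;5 0.6 5.5 -184 0"}}

```text
time_s: 7.2
position: [0.5083, 0.1456, 0.0251]
tcp_rot: [[-0.999, 0.042, 0.001], [0.042, 0.999, 0.0], [-0.001, 0.0, -1.0]]
force: [-0.2, -0.3, 0.2]
opening: 0.322
grasp_force: 0.0
```

Request:
{"op": "drive_tool", "data": {"deltas": "5 0 0 0 0;5 0 0 0 0;5 0 0 0 0;5 0 0 0 0"}}

```text
time_s: 7.6
position: [0.5081, 0.1455, 0.0248]
tcp_rot: [[-0.999, 0.042, 0.0], [0.042, 0.999, -0.0], [-0.0, -0.0, -1.0]]
force: [-0.1, -0.5, 2.7]
opening: 0.183
grasp_force: 30.0
```

Request:
{"op": "drive_tool", "data": {"deltas": "5 0 0 25 0;5 0 0 60 0;5 0 0 100 0;5 0 0 140 0;5 0 0 175 0;5 2 -25 195 0.03;5 4 -65 195 0.07;5 6 -105 195 0.11;5 8 -145 195 0.15;5 11 -185 195 0.19;5 13 -225 195 0.23;5 15 -265 195 0.27"}}

```text
time_s: 8.8
position: [0.5223, -0.1206, 0.2188]
tcp_rot: [[-0.974, -0.228, -0.001], [-0.228, 0.974, 0.001], [0.001, 0.001, -1.0]]
force: [0.7, -0.3, -0.8]
opening: 0.179
grasp_force: 30.0
```

Request:
{"op": "drive_tool", "data": {"deltas": "5 2 -35 0 0.04;5 4 -65 0 0.08;5 5 -90 0 0.1;5 6 -102 0 0.103;5 6 -102 -20 0.103;5 6 -102 -40 0.103;5 6 -102 -52 0.103;5 6 -102 -52 0.103;5 6 -102 -52 0.103;5 6 -102 -52 0.103"}}

```text
time_s: 9.8
position: [0.5297, -0.2215, 0.1685]
tcp_rot: [[-0.946, -0.326, 0.002], [-0.326, 0.946, -0.001], [-0.001, -0.002, -1.0]]
force: [-0.0, -0.6, -1.4]
opening: 0.184
grasp_force: 30.0
```

```bash
python3 - <<'E'
from m import *
a=imaging.capture("scene")[:,:,::-1];b=imaging.capture("top")[:,:,::-1]
r=lambda im,x,y,w,h,k:cv2.resize(im[y:y+h,x:x+w],None,fx=k,fy=k,interpolation=cv2.INTER_CUBIC)
cv2.imwrite("pics/f1.png",np.hstack([r(a,235,200,110,130,3.6),r(b,310,180,110,130,3.6)]))
cv2.imwrite("pics/f_s.png",a);cv2.imwrite("pics/f_t.png",b)
s=bot.read_state();R=s["tcp_rot"];print(s["time_s"],s["position"],-R[0][1]/R[1][1],s["force"],s["joint_positions"])
E
```

```text
9.9 [ 0.5296 -0.2216  0.1685] 0.34420625172658004 [ 0.0562 -0.6871 -2.8819] [ -33.8523   30.1861   92.6914    0.0011   57.0061 -142.8468]
```

View pics/f1.png

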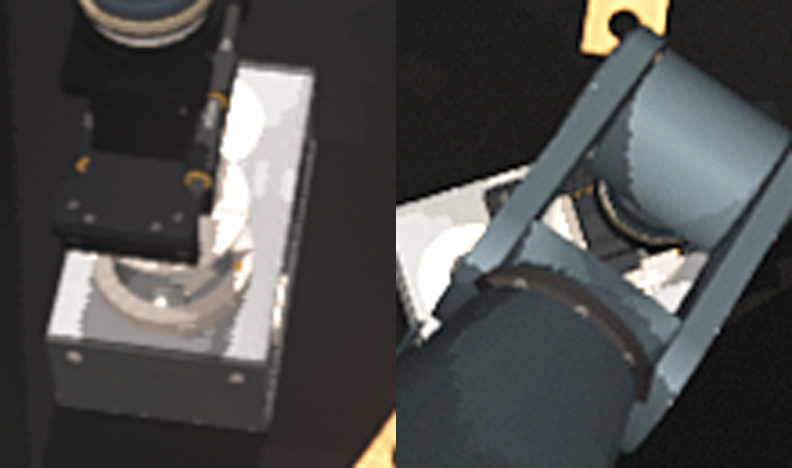

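The left crop shows the lid in the jaw above the collar at about (170,280). The right crop's view of it is blocked by the arm. I'll lower it gently and feel for contact.

Request:
{"op": "drive_tool", "data": {"deltas": "5 0 0 -15 0;5 0 0 -28 0;5 0 0 -34 0;5 0 0 -36 0;5 0 0 -38 0;5 0 0 -40 0;5 0 0 -40 0;5 0 0 -40 0"}}

```text
time_s: 10.7
position: [0.5291, -0.2215, 0.1278]
tcp_rot: [[-0.946, -0.325, 0.0], [-0.325, 0.946, -0.0], [-0.0, -0.0, -1.0]]
force: [-0.3, -0.0, -1.3]
opening: 0.18
grasp_force: 30.0
```

```bash
python3 - <<'E'
from m import *
s=bot.read_state();print(s["position"],s["force"],s["moment"])
E
```

```text
[ 0.5291 -0.2215  0.1278] [-0.3135 -0.0234 -1.3153] [0.0486 0.0912 0.0392]
```

Request:
{"op": "drive_tool", "data": {"deltas": "5 0 0 -3 0;5 0 0 -6 0;5 0 0 -8 0;5 0 0 -9 0;5 0 0 -9 0;5 0 0 -9 0"}}

```text
time_s: 11.3
position: [0.5289, -0.2214, 0.1198]
tcp_rot: [[-0.946, -0.325, 0.0], [-0.325, 0.946, -0.0], [-0.0, -0.0, -1.0]]
force: [-2.7, 1.6, 6.8]
opening: 0.177
grasp_force: 30.0
```

```bash
python3 - <<'E'
from m import *
s=bot.read_state();print(s["position"],s["force"],s["moment"])
E
```

```text
[ 0.5289 -0.2214  0.1198] [-2.7466  1.6352  6.8188] [ 0.3272  0.4543 -0.0026]
```

The lid is seated, with the TCP at 0.1198 as predicted. I'll twist it 0.61 rad clockwise.

Request:
{"op": "drive_tool", "data": {"deltas": "5 0 0 -9 -0.08;5 0 0 -9 -0.16;5 0 0 -9 -0.24;5 0 0 -9 -0.32;5 0 0 -9 -0.4;5 0 0 -9 -0.48;5 0 0 -9 -0.55;5 0 0 -9 -0.59;5 0 0 -9 -0.61;5 0 0 -9 -0.61;5 0 0 -9 -0.61;5 0 0 -9 -0.61"}}

```text
time_s: 12.5
position: [0.5314, -0.2222, 0.1153]
tcp_rot: [[-0.962, 0.272, 0.006], [0.272, 0.962, -0.004], [-0.007, -0.002, -1.0]]
force: [-2.8, 5.1, 30.2]
opening: 0.193
grasp_force: 46.7
```

```bash
python3 - <<'E'
from m import *
b=imaging.capture("top")[:,:,::-1];a=imaging.capture("scene")[:,:,::-1]
r=lambda im,x,y,w,h,k:cv2.resize(im[y:y+h,x:x+w],None,fx=k,fy=k,interpolation=cv2.INTER_CUBIC)
cv2.imwrite("pics/g1.png",np.hstack([r(a,240,205,90,100,4.4),r(b,320,190,90,100,4.4)]))
s=bot.read_state();R=s["tcp_rot"];print(s["time_s"],s["position"],np.arctan2(-R[0][1],R[1][1]),s["force"],s["moment"])
x=.331;c=np.array([.529,-.222])
for nm,q in(("jog",.61),("lock",1.22)):
  for k in(0,np.pi):
    p=[*(c+.053*np.array([np.cos(x-q+k),np.sin(x-q+k)])),.103];u=proj("scene",p)[0];print(nm,(u-[240,205])*4.4)
E
```

```text
12.6 [ 0.5314 -0.2222  0.1153] -0.2752619243568472 [-2.8059  4.9194 28.4624] [0.9147 0.7367 0.6936]
jog [260.8299 350.6434]
jog [112.2559 226.4975]
lock [203.4254 378.2151]
lock [167.8981 201.2856]
```

View pics/g1.png

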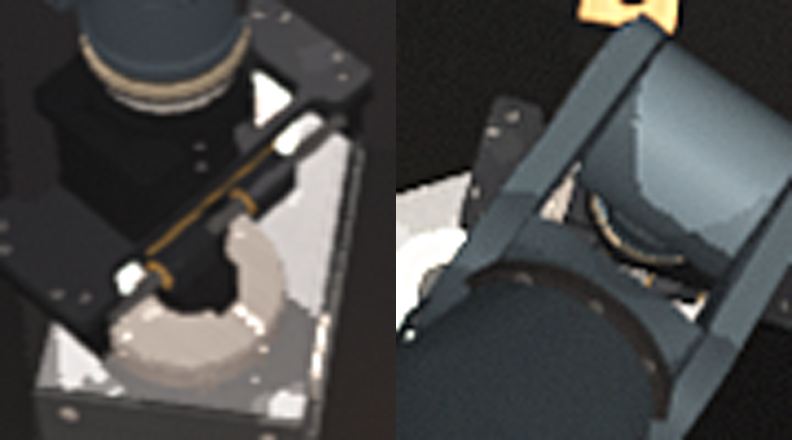

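The -9 in z was counted twice, so the tool is pressing with about 28 N and the fingertips are down on the disc. I'll ease that off and recheck.

Request:
{"op": "drive_tool", "data": {"deltas": "5 0 0 1.5 0;5 0 0 3 0;5 0 0 4.5 0;5 0 0 4.5 0;5 0 0 4.5 0;5 0 0 4.5 0"}}

```text
time_s: 13.2
position: [0.5304, -0.2219, 0.1153]
tcp_rot: [[-0.961, 0.275, 0.003], [0.275, 0.961, -0.001], [-0.003, -0.0, -1.0]]
force: [0.7, 1.4, 8.8]
opening: 0.187
grasp_force: 39.7
```

```bash
python3 - <<'E'
from m import *
s=bot.read_state();R=s["tcp_rot"];print(s["time_s"],s["position"],np.arctan2(-R[0][1],R[1][1]),s["force"],s["moment"],s["opening"],s["grasp_force"])
E
```

```text
13.2 [ 0.5304 -0.2219  0.1153] -0.2789369370090357 [0.7291 1.4149 8.8351] [ 0.2661 -0.1738  0.0522] 0.18704393641090844 39.73292699585727
```

Request:
{"op": "drive_tool", "data": {"deltas": "5 0 0 0 -0.01;5 0 0 0 -0.02;5 0 0 0 -0.02;5 0 0 0 -0.02;5 0 0 0 -0.02;5 0 0 0 -0.02"}}

```text
time_s: 13.8
position: [0.5304, -0.222, 0.1153]
tcp_rot: [[-0.956, 0.294, 0.003], [0.294, 0.956, -0.002], [-0.003, -0.001, -1.0]]
force: [0.4, 0.8, 9.4]
opening: 0.189
grasp_force: 41.8
```

```bash
python3 - <<'E'
from m import *
a=imaging.capture("scene")[:,:,::-1];t=imaging.capture("top")[:,:,::-1]
r=lambda im,x,y,w,h,k:cv2.resize(im[y:y+h,x:x+w],None,fx=k,fy=k,interpolation=cv2.INTER_CUBIC)
cv2.imwrite("pics/h1.png",np.hstack([r(a,255,240,60,60,6.5),r(t,330,210,60,60,6.5)]))
s=bot.read_state();R=s["tcp_rot"];print(s["time_s"],s["position"],np.arctan2(-R[0][1],R[1][1]),s["force"],s["moment"],s["opening"],s["grasp_force"])
E
```

```text
13.9 [ 0.5304 -0.222   0.1153] -0.2980418194815775 [1.1387 2.3066 8.8228] [ 0.2441 -0.1793  0.2026] 0.1889077282432743 41.785306372257764
```

View pics/h1.png

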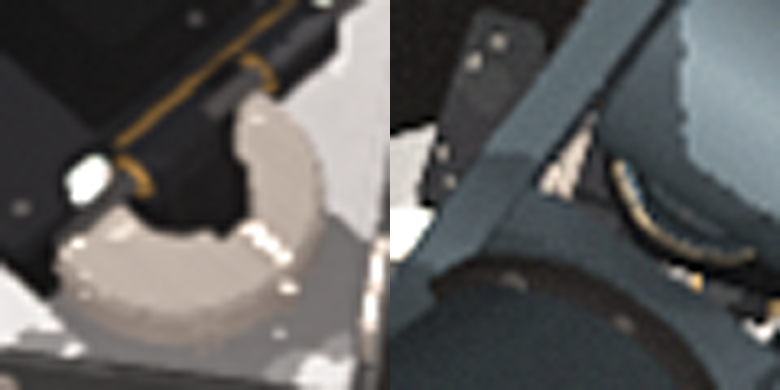

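The picture shows the lid disc fully seated. The jog rib is at (288,288), where the projection put it, and the lid has turned about 0.6 rad, held with about 9 N of push. I'll hand it in.

```bash
python3 -c "
from rig import bot;print(bot.hand_in())"
```

```text
the job is handed in; nothing more can be done
None
```

I turned the cut sleeve to setting 3, seated the lid, and handed in with it held down (about 9 N) at roughly 0.6 rad clockwise, on jog and short of the lock; a double-counted z move briefly pushed about 30 N on the lid during the twist, and the jog angle is judged from tool pose and jaw opening.

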